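Check a stepped brass blank with a sprung bridge gauge

TASK

Lay the stepped brass blank flat on the dark steel bench block, in the free space between the mandrel and the jar, step side up, and let go of it; then lower the blue bridge gauge gently over it, so that both its legs stand flat on the block astride the blank and its sprung foot rests on the blank's thick half and shows that half's height. Leave gauge and blank standing so, drop nothing, do not press the gauge hard on the blank or the block, and leave the mandrel, jar, bur stand and pen where they are.

Things in the scene. Friction and masses are not known exactly. Their poses are not given: they have to be found in the camera images.
- blank: Loose polished brass bar, 70 (x) x 24 (y) mm, 170 g, stepped: its thick half (own x = +5 to +35 mm) is 16 mm high, its thin half (x = -35 to +5) 8 mm. Origin: centre of the flat underside; z up out of the stepped face. Starts flat on the bench, step up, left or right of the block; the pen lies parallel, about 57 mm (centres) off its +y side.
- blank_land (a point): Point at the centre of the top face of the blank's thick half (20 mm along the blank's +x, 16 mm up).
- gauge: Loose blue bridge gauge, 430 g, 74 (y) x 36 (x) x 100 mm high. Two legs 12 mm thick at y = +-31 mm (gap 50 mm wide, 45 mm high, open along x) carry a bridge to z = 60 mm; round dial on it at y = +31 mm, to z = 71. Origin: middle of the footprint at the leg soles, z up. Starts upright on the bench, on the other side from the blank; the bur stand is about 78 mm (centres) off its +x side.
- gauge_grip (a point): Point on the centre line of the black grip block on top of the gauge, 83 mm above the leg soles. The block is 18 (gauge x) x 34 (y) mm, from z = 60 to 100 mm; pinch it across the 18 mm.
- foot (a joint): Slide of the gauge's sprung steel foot with red pointers (m): 0 = sole level with the leg soles (sprung down), grows as it is pushed up; travel 24 mm; spring 0.8 N at 0, 1.4 N at 16 mm. With the legs on a flat surface it reads the height of the part under the foot.
- foot_tip (a point): Centre of the sole of the gauge's foot (a 13 mm disc on an 8 mm stem, in the middle between the legs, on the gauge's axis); moves with the foot.
- plate: Dark steel bench block, fixed to the bench, 230 (x) x 120 (y) x 20 mm; origin at the centre of its underside on the bench, top at 20 mm. The mandrel and the jar stand on it, one towards each end; the space between them is free.
- mandrel: Bystander: upright steel ring mandrel, 160 mm tall, 22 mm thick at the foot tapering to 12 mm, on a round wooden base of 60 mm diameter, 14 mm thick; origin under its base. It stands on the block, 80 to 85 mm along the block's +x or -x from its centre and up to 25 mm to either side.
- jar: Bystander: green glass jar with a white cap, 48 mm diameter, 70 mm tall; origin under its base. It stands on the block in the same way, at the other end from the mandrel.
- burs: Bystander: wooden bur stand, 46 x 46 x 40 mm, with upright steel burs up to 91 mm high in all; origin under its base.
- pen: Bystander: lying marker pen, black with a green cap, 110 mm long (its x), 14 mm thick, does not roll; origin under its middle.
There are look-alikes about, which are no part of the job. There is more than one size of the gauge; the one meant has the size given above. Several things have the shape of the blank; the one meant has the colours described above.

How it is judged:
On the way:
1. the blank lies flat on the bench block, step side up, and is let go (z of blank in the frame of plate between 0.018 and 0.022 m and angle between blank's own z axis and vertical below 0.05 rad and contact force between the fingers and blank below 0.1 N and linear speed of blank below 0.03 m/s), for 0.2 s.
At the end, for the whole second after the job is handed in: Blank flat on the block, step side up (within 2 mm and 0.05 rad); gauge upright over it, leg soles on the block (within 2 mm and 0.04 rad), middle of its foot over the thick half and reading 16 mm within 1.8 mm; both released and at rest (z of blank in the frame of plate between 0.018 and 0.022 m and angle between blank's own z axis and vertical below 0.05 rad and value of joint foot between 0.0142 and 0.0178 m and x of foot_tip in the frame of blank between 0.005 and 0.035 m and y of foot_tip in the frame of blank between -0.012 and 0.012 m and z of gauge in the frame of plate between 0.018 and 0.022 m and angle between gauge's own z axis and vertical below 0.04 rad and linear speed of each of gauge, blank below 0.02 m/s); the robot touches nothing.
It fails at once if the gauge presses on the blank with more than 9 N (contact force between gauge and blank above 9 N).
It fails at once if the gauge is pressed or banged on the block with more than 80 N (contact force between gauge and plate above 80 N).
It fails at once if the gauge is dropped (falls free for more than about 8 mm) (contact force between the fingers and gauge below 0.05 N and linear speed of gauge above 0.4 m/s).
It fails at once if the blank is dropped (falls free for more than about 8 mm) (contact force between the fingers and blank below 0.05 N and linear speed of blank above 0.4 m/s).
It fails at once if the mandrel, jar, bur stand or pen is moved more than 20 mm (distance of any of mandrel, jar, burs, pen from where it was at the start of the episode above 0.02 m).
It also fails if it takes over 59 s, if anything falls off the work surface, if the arm or the gripper's body presses on something with over 40 N, if the wrist force passes 120 N, or if a joint passes its speed limit or range.

ROBOT

A 6-joint arm with a two-finger parallel gripper is mounted at the origin on the work surface. World frame = base frame: x ahead of the robot, y to its left, z up, the work surface at z = 0. Lengths are in m, angles in rad, forces in N, time in s.
With the tool pointing down it reaches from about 0.3 to 0.875 m from the base axis. Payload 4.2 kg.
Tool frame: the origin (TCP) lies between the finger pads; the fingertips stand 8 mm ahead of it and the grasp point (between the pads) lies 11 mm behind it; z points along the fingers, y is the line along which they close (so a half turn about z gives the same grasp; the last joint's range is limited). The gripper opens to 85 mm and grips with 20 to 120 N. Pads are 22 mm wide; open, the fingers measure 114 mm over their backs; the gripper's body (76 mm by 85 mm) begins 54 mm behind the grasp point. The pads swing forward as they close: fully open they stand 13 mm farther back than shut.
Start: joints at [-0.02, 0.32, 1.565, -0, 1.257, -0.02], TCP at [0.575, 0, 0.239] pointing down, gripper open.
Joint ranges: [-3.11, 3.11], [-0.84, 2.01], [0.21, 2.61], [-1.34, 4.49], [0.05, 2.63], [-2.56, 2.56]. Speed limits (rad/s): [2.57, 2.57, 3.14, 3.14, 3.14, 3.14].

INTERFACE

Orientations are given as a unit quaternion [x, y, z, w].
In Python, from station import arm, imaging, order gives the robot as it stands. The module is installed in compiled form; this text tells all that it offers.
- The arm moves only by the tool play_rows, never from a script. Its argument "series" is a list of rows, each an object of numbers: "dx", "dy", "dz": the shift along the tool's x, y, z in cm; "rx", "ry", "rz": the turn, a rotation vector about the tool's x, y, z in degrees. A call has exactly 10 rows; each row is the pose to reach, as a shift and turn from the pose commanded when the call began, along the tool's axes at that moment; what a row does not reach only later rows make up. A row lasts 1/10 s, in which the tool goes at most 50 mm and 8.59 degrees, less where a joint would pass 70% of its speed; a pose out of reach is approached as far as the arm can. A call with a gripper value outside its range is refused whole. "hand" is the opening, from 0 (shut) to 1 (fully open), set as the call begins (left out, the last holds). The fingers move at their own pace and stop on an object; "newtons" is the grip in N (left out, the last holds). Time passes only in rows, so rows that repeat a pose let the fingers close, or fill a call up. It gives the time, the measured TCP pose, the force, the opening and the grip force at its end, in the units of the state.
- arm.sense(): the state, without advancing time (a new reading comes with each control period).
- imaging.camera(name): name is "scene" or "side" or "wrist"; returns the picture (400x640x3 uint8, red, green, blue); there is no depth.
- imaging.camera_model(name): a dict with "K" (3x3 intrinsics, pixels), "distortion" ([k1, k2, p1, p2, k3] as OpenCV has them; the pictures are not rectified), "pose" (4x4, takes a point from camera to world coordinates). Camera axes: x right, y up, looking along -z (the intrinsics and any distortion apply to the point x, -y, -z); pixel columns grow to the right and rows downward; lengths in m; the calibration is good to about 2 mm. A picture is of the moment at which its call begins: read the wrist's pose just before it. camera_model takes no time and is no camera call; for the wrist camera it gives the pose at the moment of the call.
- order.close_job(): hands the job in; it is judged then, once.
The state is a dict: "t": time; "q": joint angles; "joint_velocities": joint speeds; "joint_efforts": joint torques, N m; "eef_pos": TCP position; "tcp_rot": TCP orientation; "contact_force": force on the tool from outside, world axes, zero at the start; "wrist_torque": the same for the moment, N m; "gripper_width": finger opening in m; "gripper_force": force on a finger pad.
Only numpy, scipy, OpenCV 4.12 (cv2) and the standard library are available. Lean on these libraries where they do the work, as an engineer would, in place of code of your own. Each camera call takes 0.05 s, during which the arm holds its last target. There are 200 camera calls.

## Working session

There is one attempt and no reset: what is moved stays moved. The work goes in short steps, Python scripts to look and compute and a tool call to move; the robot and the scene stay as the last step left them, time stands still between calls to the robot, and variables do not carry over. Pictures are saved under pics/ and viewed, at most 13 in all, crops included, and the job is handed in when it is done.

Besides the shell and the picture viewer there is one more tool, called after "Request:" as a command line: name --argument value ..., lists and objects as JSON in quotes. play_rows: Moves the arm, as the interface text tells. Its arguments: {"type":"object","properties":{"series":{"type":"array"},"hand":{"type":"number"},"newtons":{"type":"number"}},"required":["series"]}

```bash
mkdir -p pics; cat > h.py <<'E'
import numpy as np, cv2
from station import arm, imaging, order
def snap(n,f):
    m=imaging.camera_model(n); im=imaging.camera(n); cv2.imwrite('pics/'+f,im[:,:,::-1]); np.savez('pics/'+f[:-4]+'.npz',im=im,K=m['K'],d=m['distortion'],P=m['pose']); return im,m
def ray(m,uv):
    P=np.array(m['pose']); u=cv2.undistortPoints(np.array(uv,float).reshape(-1,1,2),np.array(m['K']),np.array(m['distortion'])).reshape(-1,2)
    d=np.c_[u[:,0],-u[:,1],-np.ones(len(u))]@P[:3,:3].T
    return P[:3,3],d
def onz(m,uv,z):
    o,d=ray(m,uv); return o+d*((z-o[2])/d[:,2])[:,None]
def tri(m1,a,m2,b):
    o1,d1=ray(m1,a);o2,d2=ray(m2,b);out=[]
    for x,y in zip(d1,d2):
        s=np.linalg.lstsq(np.c_[x,-y],o2-o1,rcond=None)[0];p=o1+s[0]*x;q=o2+s[1]*y;out.append(np.r_[(p+q)/2,np.linalg.norm(p-q)])
    return np.array(out)
def load(f):
    z=np.load('pics/'+f+'.npz');return z['im'],dict(K=z['K'],distortion=z['d'],pose=z['P'])
def proj(m,X):
    P=np.linalg.inv(m['pose']);c=np.atleast_2d(X)@P[:3,:3].T+P[:3,3];c=c*[1,-1,-1]
    return cv2.projectPoints(c,np.zeros(3),np.zeros(3),np.array(m['K']),np.array(m['distortion']))[0].reshape(-1,2)
E
python3 - <<'E'
from h import *
for n in('scene','side','wrist'):
    im,m=snap(n,n+'0.png'); print(n,np.round(m['pose'],3).tolist(),np.round(m['K'],1).tolist())
print(arm.sense())
E
```

```text
scene [[0.227, -0.689, 0.689, 1.124], [0.974, 0.166, -0.155, -0.122], [-0.007, 0.706, 0.708, 0.737], [0.0, 0.0, 0.0, 1.0]] [[399.1, 0.0, 320.6], [0.0, 399.1, 209.6], [0.0, 0.0, 1.0]]
side [[0.995, 0.076, -0.07, 0.468], [-0.103, 0.751, -0.652, -0.573], [0.003, 0.655, 0.755, 0.761], [0.0, 0.0, 0.0, 1.0]] [[410.6, 0.0, 322.7], [0.0, 410.6, 195.1], [0.0, 0.0, 1.0]]
wrist [[1.0, -0.0, 0.002, 0.575], [-0.0, 0.945, 0.328, 0.084], [-0.002, -0.328, 0.945, 0.373], [0.0, 0.0, 0.0, 1.0]] [[275.9, 0.0, 316.6], [0.0, 275.9, 196.6], [0.0, 0.0, 1.0]]
{'t': 0.15, 'q': array([-2.00080085e-02,  3.20200515e-01,  1.56536826e+00,  6.14597436e-06,
        1.25740818e+00, -1.99793990e-02]), 'joint_velocities': array([-0.00020738, -0.00255199, -0.00469692, -0.00231926,  0.00041231,
        0.00142204]), 'joint_efforts': array([-9.13009580e-05, -4.15840280e+01, -2.34345907e+01, -1.12702321e-04,
        5.94026569e-03, -2.51738534e-06]), 'eef_pos': array([5.74668246e-01, 4.61512570e-06, 2.38655387e-01]), 'tcp_rot': array([ 7.07117398e-01,  7.07095825e-01, -4.77436830e-04, -5.01138881e-04]), 'contact_force': array([-0.86231899, -0.76832297,  1.08736976]), 'wrist_torque': array([-0.02429198, -0.01014368, -0.00727451]), 'gripper_force': 0.0, 'gripper_width': 0.08533613542730488}
```

View pics/scene0.png

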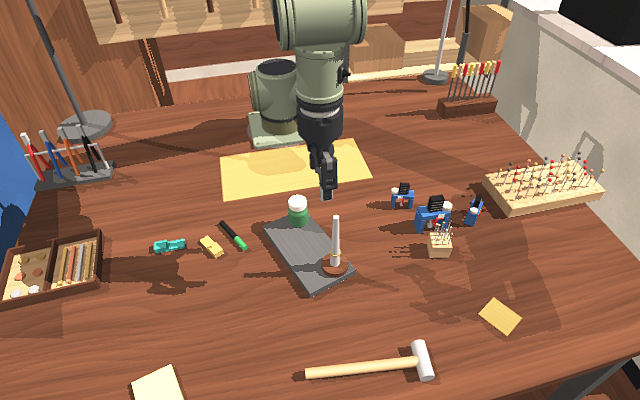

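View pics/side0.png

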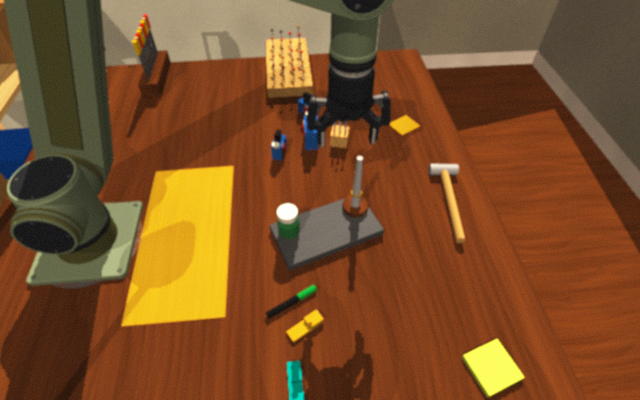

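Scene view: blank candidates are the yellow brass bar at (211,247) and the teal one at (170,245). Gauge candidates are small ones at (402,197) and (474,211), and a large one at (433,215) with the bur stand at (439,243). I choose the brass bar beside the pen and the large gauge beside the burs. The mandrel is at (336,260) and the jar at (298,210). Next come the rough positions.

```bash
python3 - <<'E'
from h import *
s,ms=load('scene0');d,md=load('side0')
print('blank',onz(ms,[[211,247]],.008),tri(ms,[[211,247]],md,[[305,326]]))
print('pen',onz(ms,[[233,236]],.007))
print('gauge foot',onz(ms,[[433,228]],0.0),'top',tri(ms,[[434,199]],md,[[311,118]]))
print('gauge cand top z=.1',onz(ms,[[434,199],[403,184]],.1))
print('burs',onz(ms,[[439,240]],.04))
print('plate',onz(ms,[[262,226],[316,293],[355,263]],.02),'\nside',onz(md,[[271,229],[292,265],[382,230]],.02))
print('mandrel/jar', onz(ms,[[336,268],[298,200]],[.03]),onz(ms,[[298,199]],.07))
a=cv2.resize(s[140:290,140:340],None,fx=2,fy=2,interpolation=2*1);b=cv2.resize(s[140:290,340:540],None,fx=2,fy=2,interpolation=2)
w=load('wrist0')[0]
c=np.zeros((600,800,3),np.uint8);c[:300,:400]=a;c[:300,400:]=b;c[300:,:480]=cv2.resize(w,(480,300));cv2.imwrite('pics/c1.png',c[:,:,::-1])
E
```

```text
blank [[ 0.47656669 -0.24375353  0.008     ]] [[ 4.70269218e-01 -2.45387320e-01  4.42501106e-04  1.01103616e-03]]
pen [[ 0.4527582  -0.18965359  0.007     ]]
gauge foot [[0.53655099 0.2989322  0.        ]] top [[0.52634152 0.28456305 0.08673796 0.01203793]]
gauge cand top z=.1 [[0.53245727 0.28246688 0.1       ]
 [0.46624279 0.23135875 0.1       ]]
burs [[0.60635338 0.274045   0.04      ]]
plate [[ 0.44847859 -0.11637583  0.02      ]
 [ 0.66615715 -0.02992703  0.02      ]
 [ 0.60946717  0.07240099  0.02      ]] 
side [[ 0.41209422 -0.02203728  0.02      ]
 [ 0.45358413 -0.11944249  0.02      ]
 [ 0.65802495 -0.0498014   0.02      ]]
mandrel/jar [[ 0.62003781  0.02541961  0.03      ]
 [ 0.38914615 -0.01486669  0.03      ]] [[ 0.42727658 -0.0202395   0.07      ]]
```

View pics/c1.png

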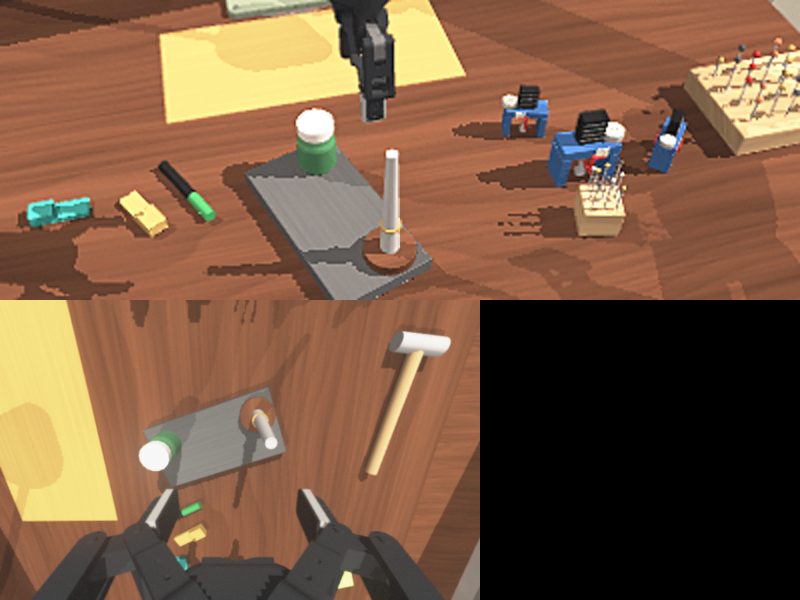

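The crop confirms the brass bar (lower left, stepped, pen beside it) and the large gauge next to the burs. I'll move the wrist camera over the blank.

Request:
play_rows --series '[{"dx": -4,"dy": -1.3},{"dx": -8,"dy": -2.6},{"dx": -12,"dy": -4},{"dx": -16,"dy": -5.3},{"dx": -20,"dy": -6.6},{"dx": -24,"dy": -8},{"dx": -28,"dy": -9.5},{"dx": -29,"dy": -10},{"dx": -29,"dy": -10},{"dx": -29,"dy": -10}]'

```text
validation failed for argument at $.se...
```

```bash
cat > seg.py <<'E'
from h import *
def mask(im,lo,hi): return cv2.inRange(cv2.cvtColor(im,cv2.COLOR_RGB2HSV),lo,hi)
def blobs(mk,mn=80):
    cs,_=cv2.findContours(mk,cv2.RETR_EXTERNAL,cv2.CHAIN_APPROX_NONE)
    return sorted([c for c in cs if cv2.contourArea(c)>mn],key=cv2.contourArea,reverse=True)
E
python3 - <<'E'
from seg import *
im,m=snap('wrist','w1.png'); print(arm.sense()['eef_pos'],np.round(m['pose'],3).tolist())
u=proj(m,[[.475,-.244,.01],[.453,-.19,.01],[.53,-.02,.02]]);print(u)
x,y=u[0]; print(im[int(y)-3:int(y)+4:3,int(x)-6:int(x)+7:4].tolist())
cv2.imwrite('pics/w1c.png',cv2.resize(im,(800,500))[:,:,::-1])
E
```

```text
[5.74732617e-01 1.48291502e-05 2.38803717e-01] [[1.0, -0.0, 0.001, 0.575], [-0.0, 0.945, 0.328, 0.084], [-0.001, -0.328, 0.945, 0.373], [0.0, 0.0, 0.0, 1.0]]
[[255.42924883 313.98449229]
 [238.89636245 286.08918627]
 [283.08540594 183.60250452]]
[[[245, 223, 128], [232, 195, 111], [246, 226, 131], [246, 228, 133]], [[246, 231, 137], [245, 226, 131], [246, 229, 135], [246, 229, 133]], [[246, 230, 135], [243, 219, 124], [245, 225, 130], [246, 229, 134]]]
```

View pics/w1c.png

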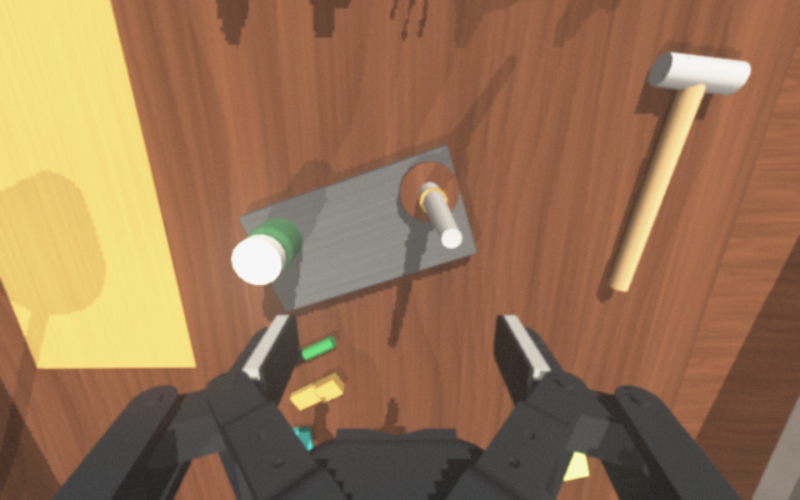

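The move was refused, so I'll give all six keys. The picture shows the whole plate, with corners at about (358,118), (380,202), (230,249) and (193,174) in 640-px scale. The mandrel base is at about (343,153), the jar at about (215,200).

Request:
play_rows --series '[{"dx": -4,"dy": -1.3,"dz": 0,"rx": 0,"ry": 0,"rz": 0},{"dx": -8,"dy": -2.6,"dz": 0,"rx": 0,"ry": 0,"rz": 0},{"dx": -12,"dy": -4,"dz": 0,"rx": 0,"ry": 0,"rz": 0},{"dx": -16,"dy": -5.3,"dz": 0,"rx": 0,"ry": 0,"rz": 0},{"dx": -20,"dy": -6.6,"dz": 0,"rx": 0,"ry": 0,"rz": 0},{"dx": -24,"dy": -8,"dz": 0,"rx": 0,"ry": 0,"rz": 0},{"dx": -27,"dy": -9,"dz": 0,"rx": 0,"ry": 0,"rz": 0},{"dx": -29,"dy": -10,"dz": 0,"rx": 0,"ry": 0,"rz": 0},{"dx": -29,"dy": -10,"dz": 0,"rx": 0,"ry": 0,"rz": 0},{"dx": -29,"dy": -10,"dz": 0,"rx": 0,"ry": 0,"rz": 0}]'

```text
t: 1.2
eef_pos: [0.4749, -0.2899, 0.2391]
tcp_rot: [0.708, 0.707, 0.0, -0.0]
contact_force: [-0.0, 0.8, 0.7]
gripper_width: 0.0854
gripper_force: 0.0
```

```bash

python3 - <<'E'
from seg import *
im,m=snap('wrist','w2.png'); print(arm.sense()['eef_pos'],np.round(m['pose'],3).tolist())
u=proj(m,[[.475,-.244,.01],[.453,-.19,.01],[.53,-.02,.02]]);print(u)
x,y=u[0].astype(int)
c=im[max(0,y-75):y+75,max(0,x-100):x+100];print(max(0,x-100),max(0,y-75))
cv2.imwrite('pics/w2c.png',cv2.resize(c,None,fx=4,fy=4)[:,:,::-1])
E
```

```text
[ 0.47516293 -0.28939752  0.23918107] [[1.0, 0.001, 0.001, 0.475], [-0.001, 0.945, 0.327, -0.206], [-0.0, -0.327, 0.945, 0.373], [0.0, 0.0, 0.0, 1.0]]
[[ 316.46741509  132.28760799]
 [ 298.39664573   87.10102519]
 [ 372.63100293 -102.8689622 ]]
216 57
```

View pics/w2c.png

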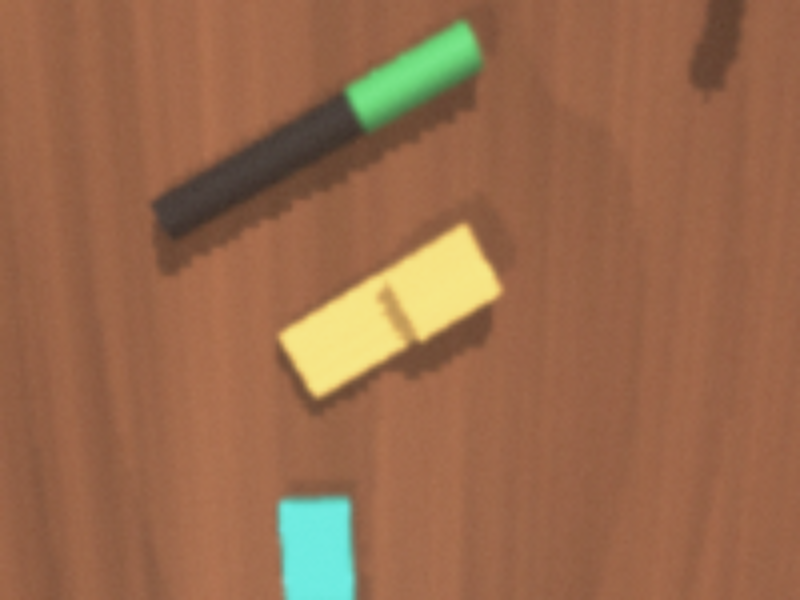

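The crop shows the brass blank with thick half to the right: right-end corners at crop (467,222) and (502,292), left end at (278,338) and (317,400), step at about (400,315). The pen is parallel on its +y side, as described.

```bash
cat > bl.py <<'E'
from seg import *
def blank(f,roi,zt=.016):
    im,m=load(f); k=mask(im,(18,60,120),(35,255,255)); r=np.zeros_like(k); x0,y0,x1,y1=roi; r[y0:y1,x0:x1]=k[y0:y1,x0:x1]
    c=blobs(r)[0]; b=cv2.boxPoints(cv2.minAreaRect(c)); ctr=c.reshape(-1,2).mean(0)
    return m,b,c
E
python3 - <<'E'
from bl import *
m,_=load('w2')[1],0
p=lambda *a:np.array(a)/4+[216,57]-0.375
R=onz(m,p((467,222),(502,292)),.016);S=onz(m,p((382,278),(422,342)),.016);L=onz(m,p((278,338),(317,400)),.008)
print(R,S,L); print('len',np.linalg.norm(R.mean(0)[:2]-L.mean(0)[:2]),'w',np.linalg.norm(R[0]-R[1]),np.linalg.norm(L[0]-L[1]),'thick',np.linalg.norm(R.mean(0)-S.mean(0)))
v=R.mean(0)-L.mean(0);print('yaw',np.degrees(np.arctan2(v[1],v[0])))
land=R.mean(0)-.015*np.r_[v[:2],0]/np.linalg.norm(v[:2]);print('land',land)
# scene corners for height
s,ms=load('scene0');mm,b,c=None,None,None
k=mask(s,(18,60,120),(35,255,255));k[:230]=0;k[270:]=0;k[:,:190]=0;k[:,235:]=0
c=blobs(k,20)[0];print('scene box',cv2.boxPoints(cv2.minAreaRect(c)).tolist(),'pred',proj(ms,np.r_[R,L]).tolist())
w,mw=load('wrist0')
g=onz(mw,np.array([(448,147),(475,253),(288,311),(241,217)])*.8,.02);print('plate',g,np.linalg.norm(g-np.roll(g,-1,0),axis=1),g.mean(0))
v=(g[0]+g[1]-g[2]-g[3])[:2];print('plate yaw',np.degrees(np.arctan2(v[1],v[0])))
# base circle of mandrel
print('mandrel base',onz(mw,np.array([(428,191)])*.8,.034),'jar',onz(mw,np.array([(260,260)])*.8,.09))
E
```

```text
[[ 0.4947244  -0.21901661  0.016     ]
 [ 0.5061445  -0.2401344   0.016     ]] [[ 0.46829937 -0.23578344  0.016     ]
 [ 0.48095529 -0.25570789  0.016     ]] [[ 0.43396524 -0.25547777  0.008     ]
 [ 0.44615818 -0.27591544  0.008     ]]
len 0.07035340236299177 w 0.024007919460424604 0.023798452548306197 thick 0.030454582221883648
yaw 30.89214438931983
land [ 0.48756242 -0.23727686  0.016     ]
scene box [[199.0088653564453, 239.8672637939453], [207.5752410888672, 232.37168884277344], [224.4867401123047, 251.69911193847656], [215.9203643798828, 259.1947021484375]] pred [[221.2177727131588, 248.79292746508582], [212.37152685892795, 254.12713604527966], [205.5247104555527, 234.7528450951578], [197.20597542056527, 239.88673047871063]]
plate [[ 0.62586565  0.06448447  0.02      ]
 [ 0.66077422 -0.04659095  0.02      ]
 [ 0.44983664 -0.11819945  0.02      ]
 [ 0.41207685 -0.00637736  0.02      ]] [0.11643177 0.22276095 0.11802535 0.22522665] [ 0.53713834 -0.02667082  0.02      ]
plate yaw 18.543525662568406
mandrel base [[0.60627547 0.02365736 0.034     ]] jar [[ 0.45534772 -0.02724718  0.09      ]]
```

Sizes agree: 70.4 x 24.0 mm, thick half 30.5 mm, yaw 30.9°. The plate centre is (0.537,-0.027) with yaw 18.5°. I'll rotate, part-close the gripper because of the pen, and descend above the blank's thick half for a second view.

Request:
play_rows --series '[{"dx": 0.8,"dy": 0.2,"dz": 1.5,"rx": 0,"ry": 0,"rz": 8.4},{"dx": 1.6,"dy": 0.4,"dz": 3,"rx": 0,"ry": 0,"rz": 16.8},{"dx": 2.4,"dy": 0.6,"dz": 4.5,"rx": 0,"ry": 0,"rz": 25.2},{"dx": 3.2,"dy": 0.8,"dz": 6,"rx": 0,"ry": 0,"rz": 33.6},{"dx": 4,"dy": 1,"dz": 7.5,"rx": 0,"ry": 0,"rz": 42},{"dx": 4.6,"dy": 1.1,"dz": 9,"rx": 0,"ry": 0,"rz": 50.4},{"dx": 5.1,"dy": 1.1,"dz": 10.5,"rx": 0,"ry": 0,"rz": 57},{"dx": 5.1,"dy": 1.1,"dz": 11.9,"rx": 0,"ry": 0,"rz": 59.1},{"dx": 5.1,"dy": 1.1,"dz": 11.9,"rx": 0,"ry": 0,"rz": 59.1},{"dx": 5.1,"dy": 1.1,"dz": 11.9,"rx": 0,"ry": 0,"rz": 59.1}]' --hand 0.55 --newtons 40

```text
t: 2.25
eef_pos: [0.4865, -0.2382, 0.1206]
tcp_rot: [0.964, 0.267, 0.0, -0.0]
contact_force: [0.6, -0.1, -0.6]
gripper_width: 0.0471
gripper_force: 0.0
```

```bash

python3 - <<'E'
from bl import *
im,m=snap('wrist','w3.png'); s=arm.sense(); print(s['eef_pos'],s['q'][[0,5]],s['gripper_width'])
R=np.array([[ 0.4947244,-0.21901661,0.016],[ 0.5061445,-0.2401344,0.016]]);L=np.array([[0.43396524,-0.25547777,.008],[0.44615818,-0.27591544,.008]])
pr=proj(m,np.r_[R,L]);print('pred',pr.round(1).tolist())
x,y=pr.mean(0).astype(int);x0=max(0,x-133);y0=max(0,y-100);print(x0,y0)
cv2.imwrite('pics/w3c.png',cv2.resize(im[y0:y0+200,x0:x0+266],None,fx=3,fy=3)[:,:,::-1])
E
```

```text
[ 0.48673767 -0.23859908  0.12099254] [-0.47707141  0.55258032] 0.04694120746389076
pred [[302.4, 180.8], [329.1, 181.9], [303.9, 246.3], [327.5, 246.4]]
182 113
```

View pics/w3c.png

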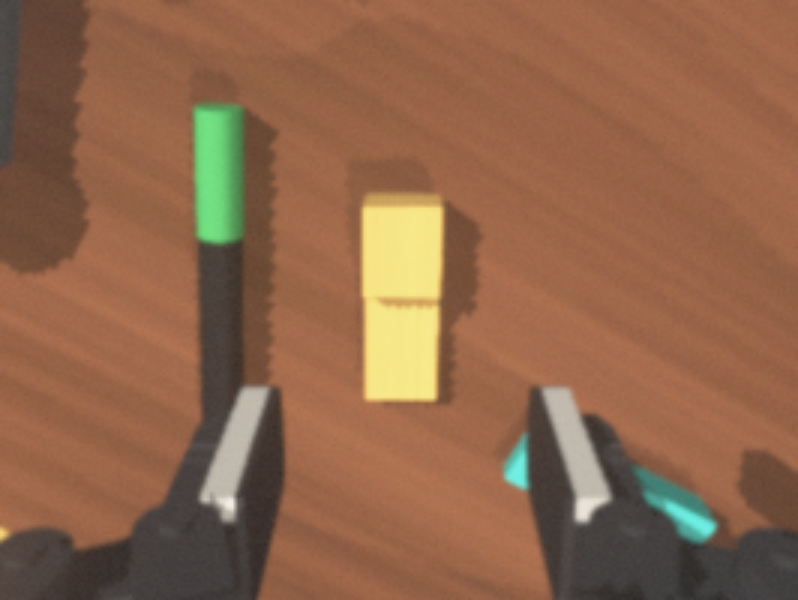

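Top corners of the thick half at (302.5,181.9) and (329.8,181.9) fall within 1 px of the prediction, so its 16 mm height is confirmed from two views. The fingers are centred and the pen is clear. Descending.

Request:
play_rows --series '[{"dx": 0,"dy": 0,"dz": 2,"rx": 0,"ry": 0,"rz": 0},{"dx": 0,"dy": 0,"dz": 4,"rx": 0,"ry": 0,"rz": 0},{"dx": 0,"dy": 0,"dz": 6,"rx": 0,"ry": 0,"rz": 0},{"dx": 0,"dy": 0,"dz": 8,"rx": 0,"ry": 0,"rz": 0},{"dx": 0,"dy": 0,"dz": 9.5,"rx": 0,"ry": 0,"rz": 0},{"dx": 0,"dy": 0,"dz": 10.4,"rx": 0,"ry": 0,"rz": 0},{"dx": 0,"dy": 0,"dz": 10.9,"rx": 0,"ry": 0,"rz": 0},{"dx": 0,"dy": 0,"dz": 11.1,"rx": 0,"ry": 0,"rz": 0},{"dx": 0,"dy": 0,"dz": 11.1,"rx": 0,"ry": 0,"rz": 0},{"dx": 0,"dy": 0,"dz": 11.1,"rx": 0,"ry": 0,"rz": 0}]'

```text
t: 3.3
eef_pos: [0.4865, -0.2392, 0.01]
tcp_rot: [0.964, 0.266, 0.001, 0.0]
contact_force: [-0.3, -0.0, 0.2]
gripper_width: 0.0471
gripper_force: 0.0
```

Request:
play_rows --series '[{"dx": 0,"dy": 0,"dz": 0,"rx": 0,"ry": 0,"rz": 0},{"dx": 0,"dy": 0,"dz": 0,"rx": 0,"ry": 0,"rz": 0},{"dx": 0,"dy": 0,"dz": 0,"rx": 0,"ry": 0,"rz": 0},{"dx": 0,"dy": 0,"dz": 0,"rx": 0,"ry": 0,"rz": 0},{"dx": 0,"dy": 0,"dz": 0,"rx": 0,"ry": 0,"rz": 0},{"dx": 0,"dy": 0,"dz": 0,"rx": 0,"ry": 0,"rz": 0},{"dx": 0,"dy": 0,"dz": 0,"rx": 0,"ry": 0,"rz": 0},{"dx": 0,"dy": 0,"dz": 0,"rx": 0,"ry": 0,"rz": 0},{"dx": 0,"dy": 0,"dz": 0,"rx": 0,"ry": 0,"rz": 0},{"dx": 0,"dy": 0,"dz": 0,"rx": 0,"ry": 0,"rz": 0}]' --hand 0.1

```text
t: 4.3
eef_pos: [0.4862, -0.239, 0.01]
tcp_rot: [0.964, 0.266, 0.0, 0.0]
contact_force: [-0.7, 1.7, 6.3]
gripper_width: 0.0229
gripper_force: 40.1
```

Gripped (22.9 mm, 40 N). Lifting and carrying towards the block.

Request:
play_rows --series '[{"dx": 0,"dy": 0,"dz": -1,"rx": 0,"ry": 0,"rz": 0},{"dx": 0,"dy": 0,"dz": -3,"rx": 0,"ry": 0,"rz": 0},{"dx": 0,"dy": 0,"dz": -5.5,"rx": 0,"ry": 0,"rz": 0},{"dx": 0,"dy": 0,"dz": -8,"rx": 0,"ry": 0,"rz": -6},{"dx": 1,"dy": -1,"dz": -10,"rx": 0,"ry": 0,"rz": -13},{"dx": 2.5,"dy": -2.7,"dz": -11.5,"rx": 0,"ry": 0,"rz": -20},{"dx": 4.2,"dy": -4.6,"dz": -12,"rx": 0,"ry": 0,"rz": -27},{"dx": 6,"dy": -6.5,"dz": -12,"rx": 0,"ry": 0,"rz": -34},{"dx": 7.2,"dy": -7.8,"dz": -12,"rx": 0,"ry": 0,"rz": -39},{"dx": 7.5,"dy": -8.1,"dz": -12,"rx": 0,"ry": 0,"rz": -40}]'

```text
t: 5.3
eef_pos: [0.5087, -0.1295, 0.1296]
tcp_rot: [0.814, 0.581, 0.0, -0.0]
contact_force: [-0.6, -0.3, -2.0]
gripper_width: 0.0229
gripper_force: 39.3
```

```bash
cat > go.py <<'E'
import sys
from h import *
from scipy.spatial.transform import Rotation as Ro
s=arm.sense(); R=Ro.from_quat(s['tcp_rot']).as_matrix(); t=np.array(list(map(float,sys.argv[1:4])))
print('t',s['t'],'pos',s['eef_pos'].round(4),'d cm',((t-s['eef_pos'])@R*100).round(2))
y=np.degrees(np.arctan2(R[1,1],R[0,1])); print('tool y yaw',y,'rz to',(y-float(sys.argv[4])+180)%360-180,'q6',s['q'][5],'F',s['contact_force'],s['gripper_width'])
E
python3 go.py .532 -.022 .06 18.5
```

```text
t 5.3 pos [ 0.5087 -0.1295  0.1296] d cm [10.92 -1.29  6.96]
tool y yaw -18.935381762534497 rz to -37.43538176253449 q6 0.05905828177954334 F [-0.63580894 -0.28270397 -1.97065083] 0.02293126952607986
```

Request:
play_rows --series '[{"dx": 1.5,"dy": -0.2,"dz": 0,"rx": 0,"ry": 0,"rz": -6},{"dx": 3.5,"dy": -0.5,"dz": 0,"rx": 0,"ry": 0,"rz": -13},{"dx": 5.5,"dy": -0.7,"dz": 0,"rx": 0,"ry": 0,"rz": -20},{"dx": 7.5,"dy": -0.9,"dz": 0.5,"rx": 0,"ry": 0,"rz": -27},{"dx": 9.5,"dy": -1.1,"dz": 1,"rx": 0,"ry": 0,"rz": -33},{"dx": 10.6,"dy": -1.3,"dz": 2,"rx": 0,"ry": 0,"rz": -37.4},{"dx": 10.9,"dy": -1.3,"dz": 4,"rx": 0,"ry": 0,"rz": -37.4},{"dx": 10.9,"dy": -1.3,"dz": 6,"rx": 0,"ry": 0,"rz": -37.4},{"dx": 10.9,"dy": -1.3,"dz": 7,"rx": 0,"ry": 0,"rz": -37.4},{"dx": 10.9,"dy": -1.3,"dz": 7,"rx": 0,"ry": 0,"rz": -37.4}]'

```text
t: 6.3
eef_pos: [0.5311, -0.0242, 0.058]
tcp_rot: [0.586, 0.81, -0.001, -0.001]
contact_force: [-0.6, -0.4, -1.6]
gripper_width: 0.0231
gripper_force: 39.2
```

```bash
python3 go.py .532 -.022 .03 18.5
python3 - <<'E'
from h import *
im,m=snap('wrist','w4.png'); a,_=snap('scene','s4.png'); b,_=snap('side','d4.png')
c=np.zeros((600,800,3),np.uint8);c[:400,:640]=im;c[400:,:300]=a[150:350,200:500];c[400:,320:620]=b[120:320,180:480]
cv2.imwrite('pics/c4.png',c[:,:,::-1])
E
```

```text
t 6.3 pos [ 0.5311 -0.0242  0.058 ] d cm [0.18 0.16 2.8 ]
tool y yaw 18.232132878000165 rz to -0.2678671219998421 q6 -0.3850825991376582 F [-0.6442442  -0.4364136  -1.56762971] 0.023117682103465268
```

View pics/c4.png

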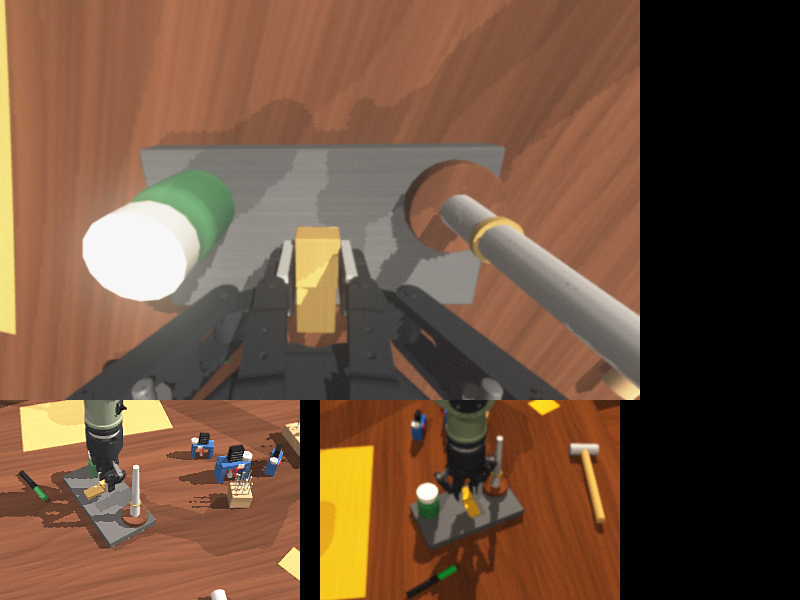

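The blank is held level between jar and mandrel, step up. Mandrel base left edge is at (405,208), jar base right edge at about (234,208), plate far edge from (142,148) to (504,146). I'll check the clearances in the gripper frame.

```bash
python3 - <<'E'
from h import *
_,m=load('w4'); a=np.radians(18.3); M=np.array([[np.cos(a),np.sin(a)],[-np.sin(a),np.cos(a)]])
t=np.array([.5311,-.0242])
f=lambda uv,z:(((onz(m,uv,z)[:,:2]-t)@M.T)*1000).round(1).tolist()
print('mandrel',f([[405,205]],.034),f([[405,205]],.02)); print('jar',f([[234,208]],.02),f([[234,208]],.05));print('plate',f([[142,150],[504,147],[178,303],[474,302]],.02)); print('blank end',f([[297,228],[340,228]],.064))
E
```

```text
mandrel [[54.2, 23.7]] [[58.9, 18.4]]
jar [[-55.3, 16.3]] [[-45.5, 28.1]]
plate [[-108.4, 55.0], [115.6, 56.6], [-105.2, -61.1], [118.5, -59.7]]
blank end [[-9.8, 22.6], [12.2, 22.6]]
```

Request:
play_rows --series '[{"dx": 0.3,"dy": 0,"dz": 0,"rx": 0,"ry": 0,"rz": 0},{"dx": 0.6,"dy": 0,"dz": 0.5,"rx": 0,"ry": 0,"rz": 0},{"dx": 0.6,"dy": 0,"dz": 1,"rx": 0,"ry": 0,"rz": 0},{"dx": 0.6,"dy": 0,"dz": 1.5,"rx": 0,"ry": 0,"rz": 0},{"dx": 0.6,"dy": 0,"dz": 2,"rx": 0,"ry": 0,"rz": 0},{"dx": 0.6,"dy": 0,"dz": 2.3,"rx": 0,"ry": 0,"rz": 0},{"dx": 0.6,"dy": 0,"dz": 2.5,"rx": 0,"ry": 0,"rz": 0},{"dx": 0.6,"dy": 0,"dz": 2.65,"rx": 0,"ry": 0,"rz": 0},{"dx": 0.6,"dy": 0,"dz": 2.75,"rx": 0,"ry": 0,"rz": 0},{"dx": 0.6,"dy": 0,"dz": 2.75,"rx": 0,"ry": 0,"rz": 0}]'

```text
t: 7.45
eef_pos: [0.5303, -0.018, 0.0318]
tcp_rot: [0.586, 0.811, 0.0, 0.0]
contact_force: [-0.5, 0.3, -1.6]
gripper_width: 0.0231
gripper_force: 39.2
```

Request:
play_rows --series '[{"dx": 0,"dy": 0,"dz": 0.05,"rx": 0,"ry": 0,"rz": 0},{"dx": 0,"dy": 0,"dz": 0.1,"rx": 0,"ry": 0,"rz": 0},{"dx": 0,"dy": 0,"dz": 0.13,"rx": 0,"ry": 0,"rz": 0},{"dx": 0,"dy": 0,"dz": 0.15,"rx": 0,"ry": 0,"rz": 0},{"dx": 0,"dy": 0,"dz": 0.17,"rx": 0,"ry": 0,"rz": 0},{"dx": 0,"dy": 0,"dz": 0.17,"rx": 0,"ry": 0,"rz": 0},{"dx": 0,"dy": 0,"dz": 0.17,"rx": 0,"ry": 0,"rz": 0},{"dx": 0,"dy": 0,"dz": 0.17,"rx": 0,"ry": 0,"rz": 0},{"dx": 0,"dy": 0,"dz": 0.17,"rx": 0,"ry": 0,"rz": 0},{"dx": 0,"dy": 0,"dz": 0.17,"rx": 0,"ry": 0,"rz": 0}]'

```text
t: 8.45
eef_pos: [0.5303, -0.018, 0.0301]
tcp_rot: [0.586, 0.811, 0.0, 0.0]
contact_force: [0.5, -0.9, -2.3]
gripper_width: 0.0227
gripper_force: 39.2
```

Request:
play_rows --series '[{"dx": 0,"dy": 0,"dz": 0,"rx": 0,"ry": 0,"rz": 0},{"dx": 0,"dy": 0,"dz": 0,"rx": 0,"ry": 0,"rz": 0},{"dx": 0,"dy": 0,"dz": 0,"rx": 0,"ry": 0,"rz": 0},{"dx": 0,"dy": 0,"dz": 0,"rx": 0,"ry": 0,"rz": 0},{"dx": 0,"dy": 0,"dz": 0,"rx": 0,"ry": 0,"rz": 0},{"dx": 0,"dy": 0,"dz": -1,"rx": 0,"ry": 0,"rz": 0},{"dx": 0,"dy": 0,"dz": -3,"rx": 0,"ry": 0,"rz": 0},{"dx": 0,"dy": 0,"dz": -6,"rx": 0,"ry": 0,"rz": 0},{"dx": 0,"dy": 0,"dz": -10,"rx": 0,"ry": 0,"rz": 0},{"dx": 0,"dy": 0,"dz": -14,"rx": 0,"ry": 0,"rz": 0}]' --hand 0.48

```text
t: 9.45
eef_pos: [0.5297, -0.018, 0.172]
tcp_rot: [0.586, 0.811, -0.0, -0.0]
contact_force: [0.1, -0.3, -0.6]
gripper_width: 0.0409
gripper_force: 0.0
```

Request:
play_rows --series '[{"dx": 0,"dy": 0,"dz": -4,"rx": 0,"ry": 0,"rz": 0},{"dx": -1.5,"dy": 0,"dz": -6,"rx": 0,"ry": 0,"rz": 0},{"dx": -3,"dy": 0,"dz": -7,"rx": 0,"ry": 0,"rz": 0},{"dx": -5,"dy": 0,"dz": -7,"rx": 0,"ry": 0,"rz": 0},{"dx": -6,"dy": 0,"dz": -7,"rx": 0,"ry": 0,"rz": 0},{"dx": -6,"dy": 0,"dz": -7,"rx": 0,"ry": 0,"rz": 0},{"dx": -6,"dy": 0,"dz": -7,"rx": 0,"ry": 0,"rz": 0},{"dx": -6,"dy": 0,"dz": -7,"rx": 0,"ry": 0,"rz": 0},{"dx": -6,"dy": 0,"dz": -7,"rx": 0,"ry": 0,"rz": 0},{"dx": -6,"dy": 0,"dz": -7,"rx": 0,"ry": 0,"rz": 0}]'

```text
t: 10.45
eef_pos: [0.549, -0.0745, 0.2401]
tcp_rot: [0.585, 0.811, -0.0, -0.0]
contact_force: [0.4, -0.1, -0.4]
gripper_width: 0.0407
gripper_force: 0.0
```

```bash
cat > p5.py <<'E'
from bl import *
f='w5'
m,b,c=blank(f,(200,20,480,330)); print(len(blobs(mask(load(f)[0],(18,60,120),(35,255,255)))),'area',cv2.contourArea(c))
for e in (1.5,2.5,3.5):
    q=cv2.approxPolyDP(c,e,True).reshape(-1,2); print(e,q.tolist())
print(b.tolist()); g=onz(m,b,.036);print(g.round(4).tolist(),np.linalg.norm(g-np.roll(g,-1,0),axis=1))
a=np.radians(108.5); h=np.array([np.cos(a),np.sin(a)]); l=np.array([.5303,-.018])+.002*h; n=np.array([-h[1],h[0]])
print('expect',l,proj(m,[np.r_[l+x*h+y*n,z] for x,y,z in((15,12,36),(15,-12,36),(-55,-12,28),(-55,12,28)) for x,y,z in[(x/1e3,y/1e3,z/1e3)]]).round(1).tolist())
E
python3 - <<'E'
from h import *
snap('wrist','w5.png'); s=arm.sense(); print(s['t'],s['eef_pos'],s['gripper_width'])
E
python3 p5.py
```

```text
10.5 [ 0.54900358 -0.07457252  0.24011246] 0.04087431636905911
4 area 1134.0
1.5 [[307, 108], [306, 165], [324, 166], [326, 161], [325, 140], [328, 111], [326, 108]]
2.5 [[307, 108], [306, 165], [324, 166], [328, 111], [326, 108]]
3.5 [[307, 108], [306, 165], [324, 166], [328, 111]]
[[306.0, 108.0], [328.0, 108.0], [328.0, 166.0], [306.0, 166.0]]
[[0.5134, -0.0062, 0.036], [0.5377, 0.0019, 0.036], [0.5603, -0.0632, 0.036], [0.5342, -0.0718, 0.036]] [0.02563878 0.06885662 0.02747094 0.06885781]
expect [ 0.52966539 -0.01610335] [[306.2, 107.6], [326.8, 107.5], [326.1, 165.1], [307.3, 165.1]]
```

The blank lies within 1 px of where expected, with land at about (0.5297,-0.0161) and yaw 108.5°. Next I go up and over to view the gauge.

```bash
python3 go.py .53 .22 .30 0
```

```text
t 10.5 pos [ 0.549  -0.0746  0.2401] d cm [28.56  7.46 -5.99]
tool y yaw 18.33901463990932 rz to 18.339014639909323 q6 -0.4758774309854295 F [-0.54653173  0.17683764 -0.32241135] 0.04087431636905911
```

Request:
play_rows --series '[{"dx": 3,"dy": 0.7,"dz": -2,"rx": 0,"ry": 0,"rz": 2},{"dx": 7,"dy": 1.7,"dz": -4,"rx": 0,"ry": 0,"rz": 5},{"dx": 11,"dy": 2.8,"dz": -6,"rx": 0,"ry": 0,"rz": 8},{"dx": 15,"dy": 3.8,"dz": -6,"rx": 0,"ry": 0,"rz": 11},{"dx": 19,"dy": 5,"dz": -6,"rx": 0,"ry": 0,"rz": 14},{"dx": 23,"dy": 6,"dz": -6,"rx": 0,"ry": 0,"rz": 17},{"dx": 26,"dy": 7,"dz": -6,"rx": 0,"ry": 0,"rz": 18.3},{"dx": 28.6,"dy": 7.5,"dz": -6,"rx": 0,"ry": 0,"rz": 18.3},{"dx": 28.6,"dy": 7.5,"dz": -6,"rx": 0,"ry": 0,"rz": 18.3},{"dx": 28.6,"dy": 7.5,"dz": -6,"rx": 0,"ry": 0,"rz": 18.3}]' --hand 0.55

```text
t: 11.5
eef_pos: [0.5303, 0.2203, 0.3]
tcp_rot: [0.707, 0.708, -0.0, 0.0]
contact_force: [-0.0, 0.4, -0.1]
gripper_width: 0.0468
gripper_force: 0.0
```

```bash
python3 - <<'E'
from h import *
im,m=snap('wrist','w6.png'); s=arm.sense(); print(s['t'],s['eef_pos'],s['gripper_width'])
x,y=proj(m,[.53,.285,.08])[0].astype(int);x0=max(0,x-130);y0=max(0,y-100);print(x0,y0)
cv2.imwrite('pics/w6c.png',cv2.resize(im[y0:y0+200,x0:x0+266],None,fx=3,fy=3)[:,:,::-1])
E
```

```text
11.55 [0.53042388 0.21966067 0.30011   ] 0.04680731244004351
186 17
```

View pics/w6c.png

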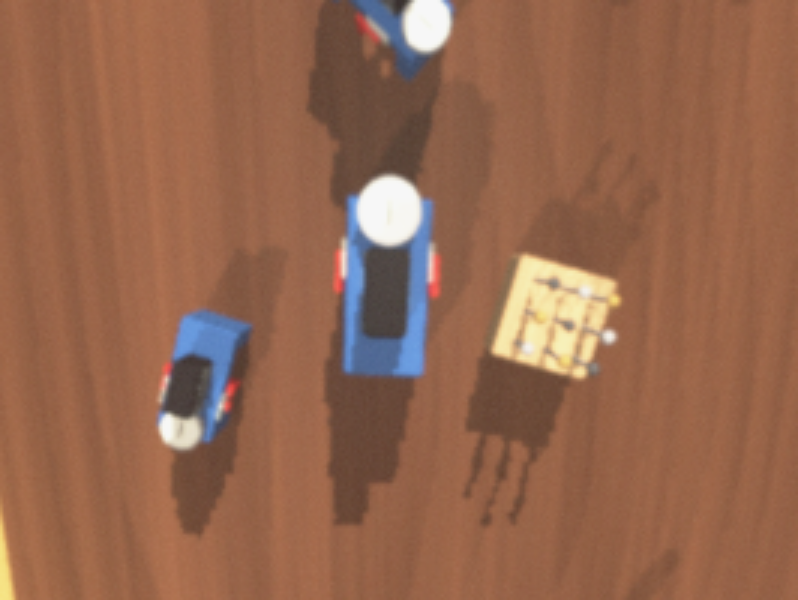

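The view shows the large gauge at crop (387,285), with bridge corners (349,198), (431,200), (424,376) and (344,374). The grip block spans (366,247) to (405,338). The small gauges are at (190,385) and (410,30), the burs at (552,320).

```bash
python3 - <<'E'
from seg import *
im,m=load('w6'); p=lambda *a:np.array(a)/3+[186,17]-.33
g=onz(m,p((349,198),(431,200),(424,376),(344,374)),.06); print(g.round(4).tolist(),np.linalg.norm(g-np.roll(g,-1,0),axis=1))
v=(g[0]+g[1]-g[2]-g[3])[:2];print('centre',g.mean(0),'yaw',np.degrees(np.arctan2(v[1],v[0]))-90)
k=mask(im,(0,0,0),(180,255,60));r=np.zeros_like(k);r[95:135,300:328]=k[95:135,300:328];c=blobs(r,30)[0];b=cv2.boxPoints(cv2.minAreaRect(c));h=onz(m,b,.1)
print('block px',b.tolist(),h.mean(0),np.linalg.norm(h-np.roll(h,-1,0),axis=1)); e=h[1]-h[0];f=h[2]-h[1];e=e if np.linalg.norm(e)>np.linalg.norm(f) else f;print('yaw',(np.degrees(np.arctan2(e[1],e[0]))%180)-90)
s,ms=load('scene0');k=mask(s,(0,0,0),(180,255,70));r=np.zeros_like(k);r[192:216,420:450]=k[192:216,420:450];c2=blobs(r,20)[0];print('scene block bbox',cv2.boundingRect(c2), 'pred top',proj(ms,h).round(1).tolist())
print('dial',onz(m,p((390,210)),.071))
print('burs',onz(m,p((517,252),(617,275),(585,378),(490,352)),.04))
E
```

```text
[[0.5121, 0.3254, 0.06], [0.5463, 0.3247, 0.06], [0.5444, 0.252, 0.06], [0.5086, 0.2528, 0.06]] [0.03424309 0.07272689 0.03577605 0.07267318]
centre [0.52786542 0.28873522 0.06      ] yaw -2.1111382269008487Traceback (most recent call last):
  File "<stdin>", line 5, in <module>
IndexError: list index out of range
```

```bash
python3 - <<'E'
from seg import *
im,m=load('w6'); p=lambda *a:np.array(a)/3+[186,17]-.33
k=(im.max(2)<95).astype(np.uint8)*255;r=np.zeros_like(k);r[95:135,300:328]=k[95:135,300:328];c=blobs(r,30)[0];b=cv2.boxPoints(cv2.minAreaRect(c));h=onz(m,b,.1)
print('block px',b.tolist(),h.mean(0),np.linalg.norm(h-np.roll(h,-1,0),axis=1))
s,ms=load('scene0');print('pred top in scene',proj(ms,h).round(1).tolist())
k=(s.max(2)<70).astype(np.uint8)*255;r=np.zeros_like(k);r[190:218,412:452]=k[190:218,412:452]
for c2 in blobs(r,10): print('scene blk',cv2.boundingRect(c2),cv2.approxPolyDP(c2,2,True).reshape(-1,2).tolist())
print('dial',onz(m,p((390,210)),.071),'burs',onz(m,p((517,252),(617,275),(585,378),(490,352)),.04).round(3).tolist())
E
python3 go.py .528 .289 .16 -2.1
```

```text
block px [[307.0, 100.0], [321.0, 100.0], [321.0, 129.0], [307.0, 129.0]] [0.5274042  0.28888862 0.1       ] [0.01596807 0.03220835 0.01651897 0.03221017]
pred top in scene [[440.4, 193.8], [443.4, 198.3], [430.7, 200.6], [427.8, 195.8]]
scene blk (427, 195, 18, 18) [[442, 195], [430, 197], [427, 207], [430, 212], [441, 210], [429, 210], [442, 207]]
dial [[0.52923726 0.32033442 0.071     ]] burs [[0.586, 0.304, 0.04], [0.632, 0.294, 0.04], [0.621, 0.248, 0.04], [0.576, 0.26, 0.04]]
t 11.55 pos [0.5304 0.2197 0.3001] d cm [ 6.94 -0.24 14.01]
tool y yaw 0.014843594635202541 rz to 2.1148435946352038 q6 0.37282306322705144 F [0.42050487 0.23149791 0.22265485] 0.04680731244004351
```

Block top predicted at rows 194–200 in the scene view agrees with the observed 195–197, so its height of about 100 mm is confirmed. Going above it.

Request:
play_rows --series '[{"dx": 1.5,"dy": -0.1,"dz": 2,"rx": 0,"ry": 0,"rz": 2.1},{"dx": 3,"dy": -0.2,"dz": 5,"rx": 0,"ry": 0,"rz": 2.1},{"dx": 4.5,"dy": -0.2,"dz": 8,"rx": 0,"ry": 0,"rz": 2.1},{"dx": 6,"dy": -0.2,"dz": 11,"rx": 0,"ry": 0,"rz": 2.1},{"dx": 6.9,"dy": -0.2,"dz": 13,"rx": 0,"ry": 0,"rz": 2.1},{"dx": 6.9,"dy": -0.2,"dz": 14,"rx": 0,"ry": 0,"rz": 2.1},{"dx": 6.9,"dy": -0.2,"dz": 14,"rx": 0,"ry": 0,"rz": 2.1},{"dx": 6.9,"dy": -0.2,"dz": 14,"rx": 0,"ry": 0,"rz": 2.1},{"dx": 6.9,"dy": -0.2,"dz": 14,"rx": 0,"ry": 0,"rz": 2.1},{"dx": 6.9,"dy": -0.2,"dz": 14,"rx": 0,"ry": 0,"rz": 2.1}]' --hand 0.42

```text
t: 12.55
eef_pos: [0.5292, 0.2889, 0.1615]
tcp_rot: [0.72, 0.694, 0.001, 0.0]
contact_force: [-0.1, -0.2, -0.7]
gripper_width: 0.0357
gripper_force: 0.0
```

```bash
python3 go.py .5277 .2888 .074 -2.1; python3 - <<'E'
from h import *
im,m=snap('wrist','w7.png')
cv2.imwrite('pics/w7c.png',cv2.resize(im[100:350,170:470],None,fx=2.4,fy=2.4)[:,:,::-1])
c=np.array([.5277,.2888]);a=np.radians(-2.1);u=np.array([np.cos(a),np.sin(a)]);v=np.array([-u[1],u[0]])
print(((proj(m,[np.r_[c+x*u+y*v,.1] for x,y in((-.009,.017),(.009,.017),(.009,-.017),(-.009,-.017))])-[170,100])*2.4).round())
E
```

```text
t 12.55 pos [0.5292 0.2889 0.1615] d cm [-0.02 -0.17  8.75]
tool y yaw -2.1363866784798327 rz to -0.036386678479829015 q6 0.5180372301330834 F [-0.10348715 -0.24919582 -0.69879613] 0.03569637026441395
[[317. 230.]
 [374. 230.]
 [373. 328.]
 [319. 328.]]
```

View pics/w7c.png

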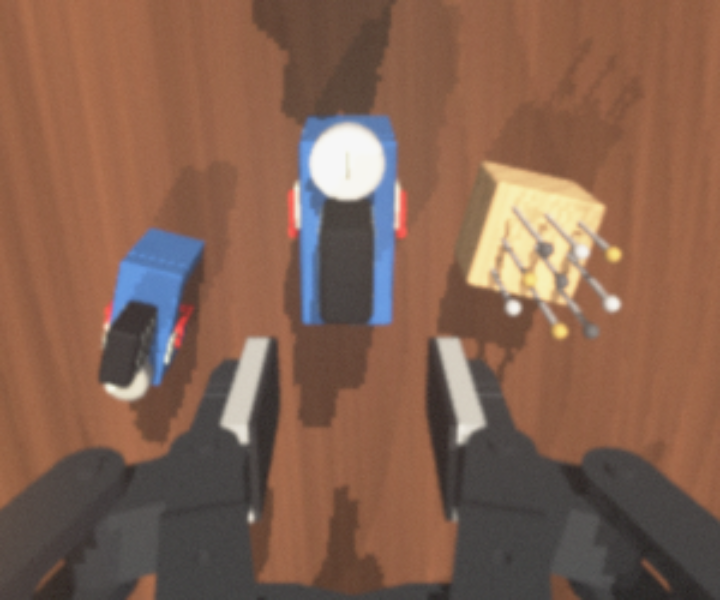

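The fingers straddle the grip block (block centre column about 345, prediction 346) and the burs are clear on the right. Descending and gripping.

Request:
play_rows --series '[{"dx": 0,"dy": -0.15,"dz": 1,"rx": 0,"ry": 0,"rz": 0},{"dx": 0,"dy": -0.15,"dz": 2.5,"rx": 0,"ry": 0,"rz": 0},{"dx": 0,"dy": -0.15,"dz": 4,"rx": 0,"ry": 0,"rz": 0},{"dx": 0,"dy": -0.15,"dz": 5.5,"rx": 0,"ry": 0,"rz": 0},{"dx": 0,"dy": -0.15,"dz": 7,"rx": 0,"ry": 0,"rz": 0},{"dx": 0,"dy": -0.15,"dz": 8,"rx": 0,"ry": 0,"rz": 0},{"dx": 0,"dy": -0.15,"dz": 8.4,"rx": 0,"ry": 0,"rz": 0},{"dx": 0,"dy": -0.15,"dz": 8.5,"rx": 0,"ry": 0,"rz": 0},{"dx": 0,"dy": -0.15,"dz": 8.5,"rx": 0,"ry": 0,"rz": 0},{"dx": 0,"dy": -0.15,"dz": 8.5,"rx": 0,"ry": 0,"rz": 0}]'

```text
t: 13.6
eef_pos: [0.5275, 0.2894, 0.0758]
tcp_rot: [0.72, 0.694, 0.001, 0.0]
contact_force: [-0.2, 0.3, 0.5]
gripper_width: 0.0358
gripper_force: 0.0
```

Request:
play_rows --series '[{"dx": 0,"dy": 0,"dz": 0,"rx": 0,"ry": 0,"rz": 0},{"dx": 0,"dy": 0,"dz": 0,"rx": 0,"ry": 0,"rz": 0},{"dx": 0,"dy": 0,"dz": 0,"rx": 0,"ry": 0,"rz": 0},{"dx": 0,"dy": 0,"dz": 0,"rx": 0,"ry": 0,"rz": 0},{"dx": 0,"dy": 0,"dz": 0,"rx": 0,"ry": 0,"rz": 0},{"dx": 0,"dy": 0,"dz": 0,"rx": 0,"ry": 0,"rz": 0},{"dx": 0,"dy": 0,"dz": 0,"rx": 0,"ry": 0,"rz": 0},{"dx": 0,"dy": 0,"dz": 0,"rx": 0,"ry": 0,"rz": 0},{"dx": 0,"dy": 0,"dz": 0,"rx": 0,"ry": 0,"rz": 0},{"dx": 0,"dy": 0,"dz": 0,"rx": 0,"ry": 0,"rz": 0}]' --hand 0.05 --newtons 50

```text
t: 14.6
eef_pos: [0.5274, 0.2893, 0.0758]
tcp_rot: [0.72, 0.694, 0.001, 0.0]
contact_force: [-0.1, -0.3, 5.9]
gripper_width: 0.0173
gripper_force: 50.3
```

Request:
play_rows --series '[{"dx": 0,"dy": 0,"dz": -0.5,"rx": 0,"ry": 0,"rz": 0},{"dx": 0,"dy": 0,"dz": -1.5,"rx": 0,"ry": 0,"rz": 0},{"dx": 0,"dy": 0,"dz": -3.5,"rx": 0,"ry": 0,"rz": 0},{"dx": 0,"dy": 0,"dz": -5.5,"rx": 0,"ry": 0,"rz": 0},{"dx": 0,"dy": 0,"dz": -7.5,"rx": 0,"ry": 0,"rz": 0},{"dx": 0,"dy": 0,"dz": -9.5,"rx": 0,"ry": 0,"rz": 0},{"dx": -1,"dy": 0,"dz": -11,"rx": 0,"ry": 0,"rz": 5},{"dx": -2.5,"dy": 0,"dz": -11.5,"rx": 0,"ry": 0,"rz": 11},{"dx": -4.5,"dy": 0,"dz": -12,"rx": 0,"ry": 0,"rz": 17},{"dx": -6,"dy": 0,"dz": -12,"rx": 0,"ry": 0,"rz": 22}]'

```text
t: 15.6
eef_pos: [0.5246, 0.2283, 0.1958]
tcp_rot: [0.84, 0.542, 0.0, 0.0]
contact_force: [0.2, 0.1, -3.7]
gripper_width: 0.0174
gripper_force: 49.2
```

```bash
python3 go.py .5297 -.0161 .196 -71.5
```

```text
t 15.6 pos [0.5246 0.2283 0.1958] d cm [-2.206e+01  1.052e+01 -1.000e-02]
tool y yaw -24.316700629871928 rz to 47.183299370128054 q6 0.8150992617761522 F [ 0.22434951  0.13704381 -3.73075564] 0.017433340734110483
```

Request:
play_rows --series '[{"dx": -2,"dy": 1,"dz": 0,"rx": 0,"ry": 0,"rz": 6},{"dx": -4.5,"dy": 2.1,"dz": 0,"rx": 0,"ry": 0,"rz": 13},{"dx": -7.5,"dy": 3.6,"dz": 0,"rx": 0,"ry": 0,"rz": 20},{"dx": -10.5,"dy": 5,"dz": 0,"rx": 0,"ry": 0,"rz": 27},{"dx": -13.5,"dy": 6.4,"dz": 0,"rx": 0,"ry": 0,"rz": 34},{"dx": -16.5,"dy": 7.9,"dz": 0,"rx": 0,"ry": 0,"rz": 40},{"dx": -19,"dy": 9.1,"dz": 0,"rx": 0,"ry": 0,"rz": 45},{"dx": -21,"dy": 10,"dz": 0,"rx": 0,"ry": 0,"rz": 47.2},{"dx": -22.1,"dy": 10.5,"dz": 0,"rx": 0,"ry": 0,"rz": 47.2},{"dx": -22.1,"dy": 10.5,"dz": 0,"rx": 0,"ry": 0,"rz": 47.2}]'

```text
t: 16.6
eef_pos: [0.5302, -0.0165, 0.1951]
tcp_rot: [0.987, 0.162, -0.0, -0.0]
contact_force: [-0.3, 0.8, -4.3]
gripper_width: 0.0174
gripper_force: 49.3
```

```bash
python3 go.py .5297 -.0161 .1158 -71.5; python3 - <<'E'
from h import *
im,m=snap('wrist','w8.png'); s,ms=snap('scene','s8.png'); d,md=snap('side','d8.png')
c=np.zeros((600,800,3),np.uint8);c[:300,:480]=cv2.resize(im,(480,300));c[300:,:400]=cv2.resize(s[160:310,230:430],None,fx=2,fy=2);c[300:,400:]=cv2.resize(d[140:290,230:430],None,fx=2,fy=2)
cv2.imwrite('pics/c8.png',c[:,:,::-1])
E
```

```text
t 16.6 pos [ 0.5302 -0.0165  0.1951] d cm [-0.03 -0.05  7.93]
tool y yaw -71.36963859216294 rz to 0.13036140783705719 q6 1.1929733511512643 F [-0.26430092  0.82740977 -4.31807265] 0.017439845096488816
```

View pics/c8.png

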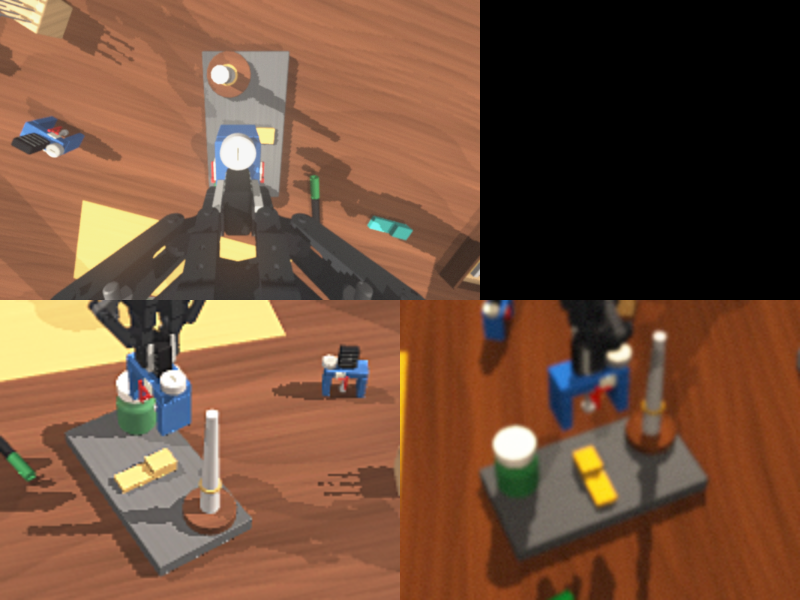

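Gauge held upright above the blank, dial towards the mandrel, nothing near it. The thick half's top is at scene px (310,241) and side px (324,220). I'll check the land point from those two views.

```bash
python3 - <<'E'
from seg import *
s,ms=load('s8');d,md=load('d8')
print('tri',tri(ms,[[310,241]],md,[[324,220.5]]))
a=np.radians(108.5);h=np.array([np.cos(a),np.sin(a)]);n=np.array([-h[1],h[0]]);l=np.array([.5297,-.0161])
X=[np.r_[l,.036]]+[np.r_[l+x*h+y*n,z] for x,y,z in((.015,.012,.036),(.015,-.012,.036),(-.055,-.012,.028),(-.055,.012,.028))]
for im,m,r in((s,ms,(280,220,330,260)),(d,md,(300,200,350,255))):
    k=mask(im,(15,90,120),(35,255,255));q=np.zeros_like(k);x0,y0,x1,y1=r;q[y0:y1,x0:x1]=k[y0:y1,x0:x1];c=max(blobs(q,20),key=cv2.contourArea)
    pr=proj(m,X);print(pr.round(1).tolist(),cv2.boundingRect(c),cv2.approxPolyDP(c,2,True).reshape(-1,2).tolist())
E
```

```text
tri [[ 0.53085422 -0.01463408  0.0280604   0.00311969]]
[[308.8, 239.1], [311.7, 233.2], [317.0, 239.8], [290.6, 254.6], [285.6, 247.6]] (287, 234, 32, 23) [[318, 240], [311, 234], [287, 249], [292, 256], [316, 245]]
[[323.2, 218.3], [315.6, 215.2], [325.3, 211.8], [338.7, 237.0], [328.7, 240.8]] (316, 212, 24, 31) [[316, 215], [327, 241], [338, 240], [339, 237], [327, 213]]
```

Request:
play_rows --series '[{"dx": 0,"dy": 0,"dz": 0.7,"rx": 0,"ry": 0,"rz": 0},{"dx": 0,"dy": 0,"dz": 2,"rx": 0,"ry": 0,"rz": 0},{"dx": 0,"dy": 0,"dz": 3.3,"rx": 0,"ry": 0,"rz": 0},{"dx": 0,"dy": 0,"dz": 4.6,"rx": 0,"ry": 0,"rz": 0},{"dx": 0,"dy": 0,"dz": 5.8,"rx": 0,"ry": 0,"rz": 0},{"dx": 0,"dy": 0,"dz": 6.8,"rx": 0,"ry": 0,"rz": 0},{"dx": 0,"dy": 0,"dz": 7.4,"rx": 0,"ry": 0,"rz": 0},{"dx": 0,"dy": 0,"dz": 7.7,"rx": 0,"ry": 0,"rz": 0},{"dx": 0,"dy": 0,"dz": 7.9,"rx": 0,"ry": 0,"rz": 0},{"dx": 0,"dy": 0,"dz": 7.9,"rx": 0,"ry": 0,"rz": 0}]'

```text
t: 17.75
eef_pos: [0.5306, -0.0154, 0.1162]
tcp_rot: [0.987, 0.162, 0.0, 0.0]
contact_force: [0.4, -0.5, -3.6]
gripper_width: 0.0175
gripper_force: 49.4
```

Request:
play_rows --series '[{"dx": 0,"dy": 0,"dz": 0.2,"rx": 0,"ry": 0,"rz": 0},{"dx": 0,"dy": 0,"dz": 0.4,"rx": 0,"ry": 0,"rz": 0},{"dx": 0,"dy": 0,"dz": 0.6,"rx": 0,"ry": 0,"rz": 0},{"dx": 0,"dy": 0,"dz": 0.8,"rx": 0,"ry": 0,"rz": 0},{"dx": 0,"dy": 0,"dz": 1,"rx": 0,"ry": 0,"rz": 0},{"dx": 0,"dy": 0,"dz": 1.2,"rx": 0,"ry": 0,"rz": 0},{"dx": 0,"dy": 0,"dz": 1.4,"rx": 0,"ry": 0,"rz": 0},{"dx": 0,"dy": 0,"dz": 1.6,"rx": 0,"ry": 0,"rz": 0},{"dx": 0,"dy": 0,"dz": 1.7,"rx": 0,"ry": 0,"rz": 0},{"dx": 0,"dy": 0,"dz": 1.7,"rx": 0,"ry": 0,"rz": 0}]'

```text
t: 18.75
eef_pos: [0.5306, -0.0155, 0.0991]
tcp_rot: [0.987, 0.162, 0.0, 0.0]
contact_force: [0.2, 0.2, -2.9]
gripper_width: 0.0174
gripper_force: 49.5
```

Force has dropped by about 1 N, which matches the spring foot. The soles should now be about 3 mm up, so I lower the rest slowly.

Request:
play_rows --series '[{"dx": 0,"dy": 0,"dz": 0.05,"rx": 0,"ry": 0,"rz": 0},{"dx": 0,"dy": 0,"dz": 0.1,"rx": 0,"ry": 0,"rz": 0},{"dx": 0,"dy": 0,"dz": 0.15,"rx": 0,"ry": 0,"rz": 0},{"dx": 0,"dy": 0,"dz": 0.19,"rx": 0,"ry": 0,"rz": 0},{"dx": 0,"dy": 0,"dz": 0.23,"rx": 0,"ry": 0,"rz": 0},{"dx": 0,"dy": 0,"dz": 0.26,"rx": 0,"ry": 0,"rz": 0},{"dx": 0,"dy": 0,"dz": 0.28,"rx": 0,"ry": 0,"rz": 0},{"dx": 0,"dy": 0,"dz": 0.28,"rx": 0,"ry": 0,"rz": 0},{"dx": 0,"dy": 0,"dz": 0.28,"rx": 0,"ry": 0,"rz": 0},{"dx": 0,"dy": 0,"dz": 0.28,"rx": 0,"ry": 0,"rz": 0}]'

```text
t: 19.75
eef_pos: [0.5305, -0.0154, 0.0964]
tcp_rot: [0.987, 0.162, 0.0, 0.0]
contact_force: [1.7, -0.7, -2.4]
gripper_width: 0.0172
gripper_force: 49.6
```

Request:
play_rows --series '[{"dx": 0,"dy": 0,"dz": 0.02,"rx": 0,"ry": 0,"rz": 0},{"dx": 0,"dy": 0,"dz": 0.04,"rx": 0,"ry": 0,"rz": 0},{"dx": 0,"dy": 0,"dz": 0.06,"rx": 0,"ry": 0,"rz": 0},{"dx": 0,"dy": 0,"dz": 0.07,"rx": 0,"ry": 0,"rz": 0},{"dx": 0,"dy": 0,"dz": 0.07,"rx": 0,"ry": 0,"rz": 0},{"dx": 0,"dy": 0,"dz": 0.07,"rx": 0,"ry": 0,"rz": 0},{"dx": 0,"dy": 0,"dz": 0.07,"rx": 0,"ry": 0,"rz": 0},{"dx": 0,"dy": 0,"dz": 0.07,"rx": 0,"ry": 0,"rz": 0},{"dx": 0,"dy": 0,"dz": 0.07,"rx": 0,"ry": 0,"rz": 0},{"dx": 0,"dy": 0,"dz": 0.07,"rx": 0,"ry": 0,"rz": 0}]'

```text
t: 20.75
eef_pos: [0.5305, -0.0154, 0.0958]
tcp_rot: [0.987, 0.162, 0.0, 0.0]
contact_force: [-0.4, -0.9, 3.3]
gripper_width: 0.0173
gripper_force: 50.0
```

The legs are on the block with light contact. Releasing and backing straight up.

Request:
play_rows --series '[{"dx": 0,"dy": 0,"dz": 0,"rx": 0,"ry": 0,"rz": 0},{"dx": 0,"dy": 0,"dz": 0,"rx": 0,"ry": 0,"rz": 0},{"dx": 0,"dy": 0,"dz": 0,"rx": 0,"ry": 0,"rz": 0},{"dx": 0,"dy": 0,"dz": 0,"rx": 0,"ry": 0,"rz": 0},{"dx": 0,"dy": 0,"dz": 0,"rx": 0,"ry": 0,"rz": 0},{"dx": 0,"dy": 0,"dz": -1,"rx": 0,"ry": 0,"rz": 0},{"dx": 0,"dy": 0,"dz": -3,"rx": 0,"ry": 0,"rz": 0},{"dx": 0,"dy": 0,"dz": -6,"rx": 0,"ry": 0,"rz": 0},{"dx": 0,"dy": 0,"dz": -9,"rx": 0,"ry": 0,"rz": 0},{"dx": 0,"dy": 0,"dz": -12,"rx": 0,"ry": 0,"rz": 0}]' --hand 0.5

```text
t: 21.75
eef_pos: [0.5303, -0.0154, 0.2176]
tcp_rot: [0.987, 0.162, 0.0, 0.0]
contact_force: [0.3, 0.5, -0.3]
gripper_width: 0.0425
gripper_force: 0.0
```

Request:
play_rows --series '[{"dx": -1,"dy": 0,"dz": -2,"rx": 0,"ry": 0,"rz": 0},{"dx": -3,"dy": 0,"dz": -4,"rx": 0,"ry": 0,"rz": 0},{"dx": -5,"dy": 0,"dz": -6,"rx": 0,"ry": 0,"rz": 0},{"dx": -6,"dy": 0,"dz": -7,"rx": 0,"ry": 0,"rz": 0},{"dx": -6,"dy": 0,"dz": -7,"rx": 0,"ry": 0,"rz": 0},{"dx": -6,"dy": 0,"dz": -7,"rx": 0,"ry": 0,"rz": 0},{"dx": -6,"dy": 0,"dz": -7,"rx": 0,"ry": 0,"rz": 0},{"dx": -6,"dy": 0,"dz": -7,"rx": 0,"ry": 0,"rz": 0},{"dx": -6,"dy": 0,"dz": -7,"rx": 0,"ry": 0,"rz": 0},{"dx": -6,"dy": 0,"dz": -7,"rx": 0,"ry": 0,"rz": 0}]'

```text
t: 22.75
eef_pos: [0.4737, -0.0346, 0.2851]
tcp_rot: [0.987, 0.163, -0.0, -0.0]
contact_force: [0.4, -0.1, 0.4]
gripper_width: 0.0425
gripper_force: 0.0
```

```bash
python3 - <<'E'
from h import *
im,m=snap('wrist','w9.png'); s,ms=snap('scene','s9.png'); d,md=snap('side','d9.png')
c=np.zeros((600,800,3),np.uint8);c[:300,:480]=cv2.resize(im,(480,300));c[300:,:400]=cv2.resize(s[190:265,265:365],None,fx=4,fy=4);c[300:,400:]=cv2.resize(d[165:240,275:375],None,fx=4,fy=4)
cv2.imwrite('pics/c9.png',c[:,:,::-1])
E
```

```text
(no output)
```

View pics/c9.png

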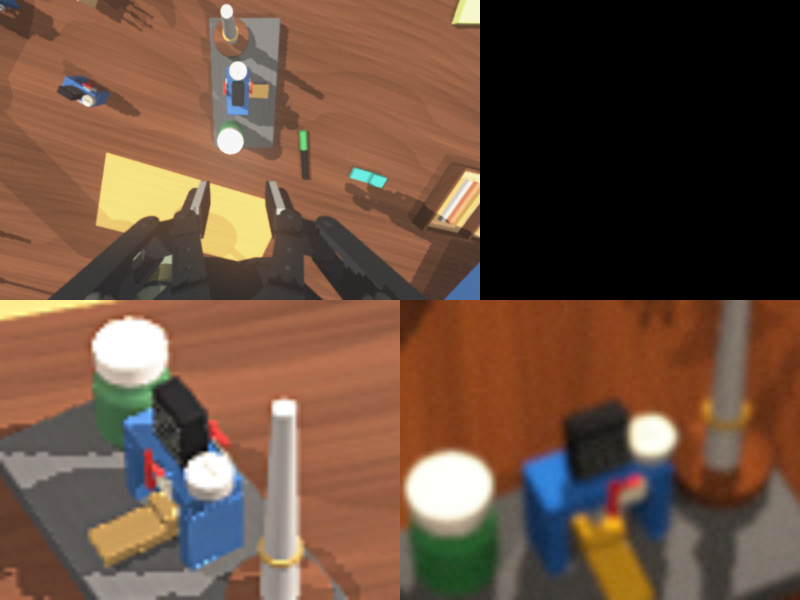

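The gauge stands upright astride the blank with its foot up on the thick half, and the jar and mandrel are clear. Handing in.

```bash
python3 -c "
from station import order
print(order.close_job())"
```

```text
the job is handed in; nothing more can be done
None
```

The job is handed in: the blank lies step side up on the block, and the gauge stands astride it with its foot on the thick half, as the last pictures show. The 16 mm reading itself was not measured, and the hand-in returned no verdict.

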